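Tighten the loose woofer retainer of a loudspeaker with a two-pin spanner

TASK

The woofer's retaining ring in the little loudspeaker lying on its back is loose: swing the desk lamp aside, so that its shade is a good 20 cm away from the woofer, take the pin spanner that fits the ring's two holes out of the rack, engage it and turn the ring clockwise until it is fully home at its stop. Then lift the spanner out and stand it upright in the rack again, in either slot that is free. Work the ring only with the spanner, keep off the paper cone, and leave the other spanner and everything else on the bench as it is.

Things in the scene. Friction and masses are not known exactly. Their poses are not given: they have to be found in the camera images.
- speaker: Small loudspeaker lying on its back, fixed: wooden box with a black baffle on top, 150 mm along own x, 230 mm along own y, 125 mm tall (z up). Origin: centre of its underside. Woofer's axis at own x = 0, y = -45 mm, in a round recess 96 mm wide; tweeter, with its own smaller ring (already tight, to be left alone), at own y = +67 mm.
- ring_turn (a joint): The loose retaining ring of the woofer, a quarter-turn bayonet: its turn in rad about the vertical, growing CLOCKWISE seen from above. It starts somewhere from 0 to 0.7 and is fully home at the hard stop at 1.30. It does not move up or down as it turns. Stiff: about 0.12 N m of friction; it stays where it is left.
- ring_face (a point): Centre of that ring's top face: plain aluminium, 92 mm outside and 56 mm inside diameter, its face 5 mm below the baffle, 120 mm above the bench. Two blind holes, 8 mm wide and 7 mm deep, lie on this frame's x axis 36 mm either side of the centre; z is up. The frame turns with the ring; home, x lies along the loudspeaker's x and a white tick on the ring meets one on the baffle.
- ring: That same ring, its origin at the centre of its underside, 10 mm below its face, axes as the face's.
- cone: The woofer's paper cone with its dust cap, 54 mm in diameter, in the opening of the ring, some 3 mm below the ring's face at its rim; delicate. Origin: on the woofer's axis, 12 mm below the ring's face.
- rack: Fixed block of pale wood, 220 mm along own x, 56 mm along own y, 34 mm tall; origin: centre of its underside. Two equal slots in its top, centred at own x = -54 and +54 mm, y = 0: each 84 mm along x, 11 mm wide, 22 mm deep. A spanner stands with its pins in a slot and its bar flat on the block, the bar's length along the block's x.
- spanner_l: The large two-pin spanner, steel, about 0.16 kg; it fits the loose ring. Flat bar 86 (own x) by 22 (y) by 8 mm (z); under it two round-ended pins, 5 mm in diameter, 14 mm long, at x = -36 and +36 mm; on it an upright blade to hold, 40 mm along x, 12 mm thick (y), 8 to 54 mm above the origin. Origin: centre of the bar's underside. Starts in either slot of the rack. Same after half a turn about z.
- spanner_l_grip (a point): Middle of the blade of the large spanner, 36 mm above its origin.
- spanner_l_pins (a point): Point midway between the two pin tips of the large spanner, 14 mm below its origin. With the pins at the bottom of the ring's holes the tips are 113 mm and the spanner's origin 127 mm above the bench.
- spanner_s: The small pin spanner, same make, for the tweeter's ring: bar 58 mm, pins 44 mm apart, blade 34 mm wide; in the other slot. To be left alone.
- lamp_head (a point): Centre of the lower rim of the desk lamp's shade, 238 mm above the bench; own x points level, away from the lamp's upright swivel axis, which is 370 mm behind it (at own x = -370 mm). The grey metal shade is round: 120 mm wide up to 22 mm above the rim, narrowing to 60 mm at 65 mm above it; then comes a neck 32 mm thick, to 105 mm above the rim.
- lamp_neck (a point): Top of the neck above the shade. From here the lamp's arm, twin rods 33 mm wide in all, runs back over the swivel axis, falling from 372 to 235 mm above the bench 45 mm beyond it, then down to a fixed round base, 150 mm wide. The lamp swings about 1 rad either way, with 0.35 N m of friction (1 N sideways on the shade), and stays where it is left.
- tin: Small screw tin, 40 mm in diameter, 24 mm tall, standing on the baffle beside the tweeter. Bystander.
- mug: White mug, 80 mm wide, 92 mm tall. Bystander.
- screwdriver: Screwdriver lying on the bench, 190 mm long. Bystander.
- solder: Reel of solder wire standing on its flange, 54 mm in diameter, 46 mm tall. Bystander.
- tape: Roll of black tape lying flat, 96 mm in diameter, 19 mm tall. Bystander.
- meter: Multimeter lying on its back, 75 by 150 mm, 34 mm tall, its dial to 40 mm. Bystander.
Mind the look-alikes: they are no part of the job. Leave any brown look-alike of the spanner_l alone. What is shaped like the rack but orange is not meant.

How it is judged:
On the way, in this order (a step that is already met when the one before it is completed fails the run):
1. both pins of the large spanner stand in the two holes of the loose ring (horizontal distance between spanner_l_pins and ring_face below 0.004 m and z of spanner_l_pins in the frame of ring_face below -0.004 m and angle between the x axis of spanner_l and the x axis of ring_face, either way round below 0.12 rad), for 0.1 s.
2. the ring is home at its stop with the spanner still in it (value of joint ring_turn above 1.24 rad and z of spanner_l_pins in the frame of ring_face below -0.003 m and horizontal distance between spanner_l_pins and ring_face below 0.005 m), for 0.1 s.
At the end, for the whole second after the job is handed in: The ring is home (above 1.24 of 1.30 rad), the lamp shade's middle is over 180 mm from the woofer's axis seen from above, and the large spanner stands upright (within 0.1 rad) and still in a rack slot, its bar flat on the block (origin 30 to 37 mm above the rack's underside) (value of joint ring_turn above 1.24 rad and horizontal distance between lamp_head and ring_face above 0.18 m and angle between spanner_l's own z axis and vertical below 0.1 rad and z of spanner_l in the frame of rack between 0.03 and 0.037 m and y of spanner_l in the frame of rack between -0.01 and 0.01 m and x of spanner_l in the frame of rack between -0.066 and 0.066 m and linear speed of spanner_l below 0.01 m/s); the robot touches nothing.
It fails at once if the cone is pressed by the spanner or the robot with more than 1 N (contact force between cone and spanner_l above 1 N or contact force between cone and the fingers above 1 N or contact force between cone and the arm above 1 N).
It fails at once if the fingers or the arm push on the ring (contact force between ring and the fingers above 2 N or contact force between ring and the arm above 2 N).
It fails at once if the small spanner is moved by more than 15 mm or tipped (distance of spanner_s from where it was at the start of the episode above 0.015 m or angle between spanner_s's own z axis and vertical above 0.3 rad).
It fails at once if a bystander is shifted by more than 30 mm or tipped over (distance of any of tin, mug, screwdriver, solder, tape, meter from where it was at the start of the episode above 0.03 m or angle between any of tin, mug, solder's own z axis and vertical above 0.5 rad).
It also fails if it takes over 72 s, if anything falls off the work surface, if the arm or the gripper's body presses on something with over 40 N, if the wrist force passes 120 N, or if a joint passes its speed limit or range.

ROBOT

A 6-joint arm with a two-finger parallel gripper is mounted at the origin on the work surface. World frame = base frame: x ahead of the robot, y to its left, z up, the work surface at z = 0. Lengths are in m, angles in rad, forces in N, time in s.
With the tool pointing down it reaches from about 0.25 to 0.85 m from the base axis. Payload 12.5 kg.
Tool frame: the origin (TCP) lies between the finger pads; the fingertips stand 17 mm ahead of it and the grasp point (between the pads) lies 2 mm behind it (arm.finger_overhang is the distance from the TCP to the fingertips, in m); z points along the fingers, y is the line along which they close (so a half turn about z gives the same grasp; the last joint's range is limited). The gripper opens to 93 mm and grips with 3 to 60 N. Pads are 15 mm wide; open, the fingers measure 128 mm over their backs; the gripper's body (75 mm by 188 mm) begins 65 mm behind the grasp point.
Start: joints at [-1.279, 0.351, 1.652, -0, 1.139, -0.085], TCP at [0.202, -0.511, 0.236] pointing down, gripper open.
Joint ranges: [-2.75, 2.75], [-0.79, 2.1], [0.01, 2.65], [-1.57, 4.71], [0.07, 3.14], [-2.87, 2.87]. Speed limits (rad/s): [2.22, 2.22, 2.79, 3.14, 3.14, 3.14].

INTERFACE

Orientations are given as a 3x3 rotation matrix whose columns are the frame's x, y, z axes.
In Python, from cell import arm gives the robot as it stands. The module is installed in compiled form; this text tells all that it offers.
- The arm moves only by the tool servo_tool, never from a script. Its argument "commands" is a list of rows, each an object of numbers: "claw": the finger opening in cm, from 0 to 9.3; "dx", "dy", "dz": the shift along the tool's x, y, z in cm; "spin": the turn about the tool's z in rad. In form: [{"claw": .., "dx": .., "dy": .., "dz": .., "spin": ..}, ...]. A call has 1 to 20 rows; each row shifts and turns the commanded pose from where the row before left it, along the tool's axes as they then stand; what a row does not reach is not made up. A row lasts 1/12 s, in which the tool goes at most 41.7 mm and 7.16 degrees, less where a joint would pass 70% of its speed; a pose out of reach is approached as far as the arm can. A call is refused whole if a number of a shift passes 4.17 or a number of a turn 0.125, either way. A call with a gripper value outside its range is refused whole. The fingers move at their own pace and stop on an object; the grip force is fixed at half the most. Time passes only in rows, so rows that do not move let the fingers close. It gives the time, the measured TCP pose, the force, the opening and the grip force at its end, in the units of the state.
- arm.state(): the state, without advancing time (a new reading comes with each control period).
- arm.get_image(name): name is "scene" or "side" or "wrist"; returns the picture (480x640x3 uint8, blue, green, red); there is no depth.
- arm.calibration(name): a dict with "K" (3x3 intrinsics, pixels), "k1" (the pictures are not rectified: a ray, as slopes to the right and down, at radius r is drawn at 1 + k1 r^2 times it, then the intrinsics apply), "R" (3x3) and "t" (3): a world point X has camera coordinates R X + t. Camera axes: x right, y down, z forward; pixel columns grow to the right and rows downward; lengths in m; the calibration is good to about 2 mm. A picture is of the moment at which its call begins: read the wrist's pose just before it. calibration takes no time and is no camera call; for the wrist camera it gives the pose at the moment of the call.
- arm.close_job(): hands the job in; it is judged then, once.
The state is a dict: "clock": time; "joint_positions": joint angles; "joint_vel": joint speeds; "tau": joint torques, N m; "position": TCP position; "orientation": TCP orientation; "wrist_force": force on the tool from outside, world axes, zero at the start; "wrist_torque": the same for the moment, N m; "opening": finger opening in m; "finger_force": force on a finger pad.
Only numpy, scipy, OpenCV 4.12 (cv2) and the standard library are available. Lean on these libraries where they do the work, as an engineer would, in place of code of your own. Each camera call takes 0.05 s, during which the arm holds its last target. There are 200 camera calls.

## Working session

There is one attempt and no reset: what is moved stays moved. The work goes in short steps, Python scripts to look and compute and a tool call to move; the robot and the scene stay as the last step left them, time stands still between calls to the robot, and variables do not carry over. Pictures are saved under pics/ and viewed, at most 13 in all, crops included, and the job is handed in when it is done.

Besides the shell and the picture viewer there is one more tool, called after "Emit:" as name(argument=value, ...) on one line, values as JSON. servo_tool: Moves the arm, as the interface text tells. Its arguments: {"type":"object","properties":{"commands":{"type":"array"}},"required":["commands"]}

```bash
mkdir -p pics
cat > h.py <<'E'
import numpy as np, cv2
from cell import arm
def snap(n,f):
    c=arm.calibration(n); im=arm.get_image(n); cv2.imwrite(f'pics/{f}.png',im); np.savez(f'pics/{f}.npz',**{k:np.array(c[k]) for k in('K','k1','R','t')}); return im
def cal(f): return np.load(f'pics/{f}.npz')
def ray(f,u,v):
    c=cal(f);K=c['K'];k=float(c['k1'])
    p=cv2.undistortPoints(np.array([[[u,v]]],float),K,np.array([k,0,0,0.]))[0,0]
    R=c['R'];return -R.T@c['t'],R.T@np.array([p[0],p[1],1])
def pl(f,u,v,z):
    o,d=ray(f,u,v);return o+d*(z-o[2])/d[2]
def px(f,X):
    c=cal(f);return cv2.projectPoints(np.array(X,float).reshape(-1,3),cv2.Rodrigues(c['R'])[0],c['t'],c['K'],np.array([float(c['k1']),0,0,0]))[0].reshape(-1,2)
E
python3 - <<'E'
from h import *
a=snap('scene','s0');b=snap('side','d0')
for f in('s0','d0'):
    c=cal(f);print(-c['R'].T@c['t'],c['R'][2],c['K'][0,0])
print(arm.state())
E
```

```text
[ 1.24501435 -0.33760193  0.94616317] [-0.6425601   0.33596945 -0.68865161] 519.1031647175085
[-0.05787071  0.95592798  0.84671758] [ 0.47224697 -0.72356789 -0.5034206 ] 590.1419335131361
{'clock': 0.1, 'joint_positions': array([-1.27860278e+00,  3.51177696e-01,  1.65233050e+00,  2.05054988e-05,
        1.13909900e+00, -8.45682765e-02]), 'joint_vel': array([-2.33886435e-04, -1.78663316e-03, -1.61028200e-03,  6.31104872e-05,
        9.55678829e-04, -6.19530393e-04]), 'tau': array([ 5.37847682e-04, -4.98026633e+01, -2.85703951e+01,  7.00154761e-02,
        2.38893530e-02, -2.69552299e-05]), 'position': array([ 0.2023152 , -0.51113798,  0.23516905]), 'orientation': array([[ 9.29864044e-01,  3.67903226e-01, -2.74406375e-04],
       [ 3.67903314e-01, -9.29863537e-01,  9.76900974e-04],
       [ 1.04244537e-04, -1.00934011e-03, -9.99999485e-01]]), 'wrist_force': array([ 0.25601924,  0.18269466, -0.68785737]), 'wrist_torque': array([-0.00190231,  0.02038856,  0.06055084]), 'finger_force': 0.0, 'opening': 0.09344491104742939}
```

View pics/s0.png

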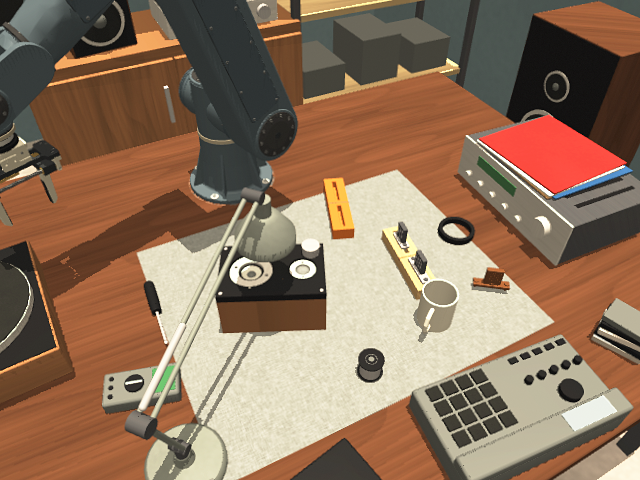

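View pics/d0.png

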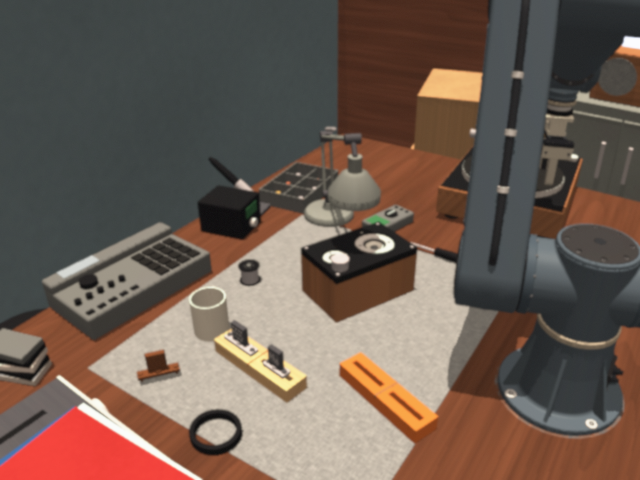

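The scene view shows the pale rack at (412,262) with two steel spanners at (402,237) and (420,262). Look-alikes are the brown spanner at (490,280) and the orange rack at (338,208). The speaker is at (272,285) with the woofer ring at (252,272), the shade at (266,232) and the lamp base at (185,455). In the side view the spanners are at (238,337) and (275,362).

Run:
```python
from h import *
a=cv2.imread('pics/s0.png');b=cv2.imread('pics/d0.png')
A=cv2.resize(a[210:310,370:470],(400,400),interpolation=2)
B=cv2.resize(b[310:410,205:315],(400,400),interpolation=2)
C=cv2.resize(a[230:340,205:345],(400,200),interpolation=2)
C=cv2.resize(a[230:305,205:355],(400,200),interpolation=2);D=cv2.resize(b[215:275,290:410],(400,200),interpolation=2)
cv2.imwrite('pics/c0.png',np.vstack([np.hstack([A,B]),np.hstack([C,D])]))
```

```text
(no output)
```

View pics/c0.png

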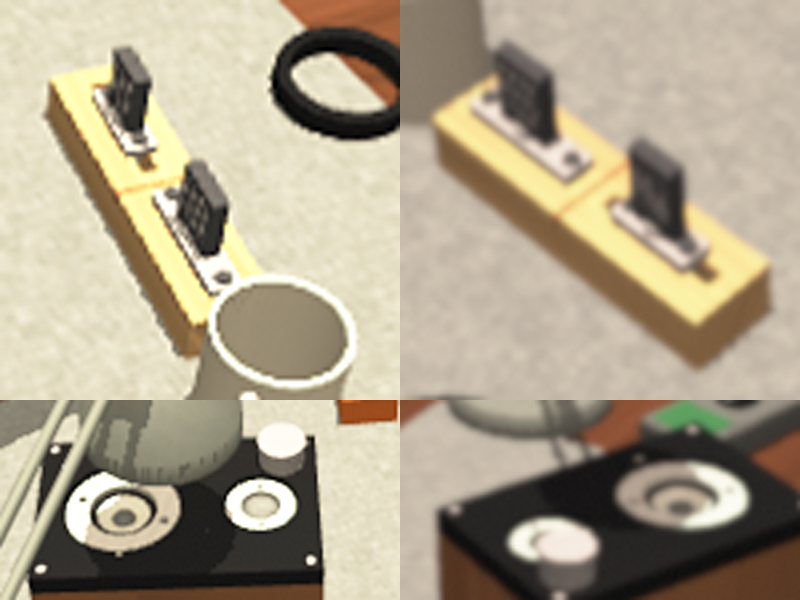

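Run:
```python
from h import *
P=lambda n,f,u,v,z:print(n,f,pl(f,u,v,z).round(3))
P('L bar e1','s0',411,259,.042);P('L bar e2','s0',428,282,.042)
P('L bar e1','d0',225.6,334,.042);P('L bar e2','d0',256,354,.042)
P('rack TL','s0',382,232.5,.034);P('rack BL','s0',417.5,293.7,.034)
P('rack far','d0',214.6,340,.034);P('rack nearbot','d0',286.7,391,.034);P('rack right','d0',306.8,377,.034)
P('woof','s0',251,273,.12);P('woof','d0',374.6,244,.12)
P('tweet','s0',302.9,269.4,.12);P('screw1','s0',220,293.75,.125);P('screw2','s0',321.25,290,.125)
P('shade rim','d0',355,195,.238);P('shade rim','s0',267,247,.238)
P('shade neck','s0',259,198,.343);P('neck top','d0',355,155,.343)
P('base','s0',186,460,.01);P('base','d0',330,212,.01)
P('mug rim','s0',439,293,.092);P('mug rim','d0',209,300,.092)
P('tin','s0',310,244,.149)
```

```text
L bar e1 s0 [0.562 0.263 0.042]
L bar e2 s0 [0.642 0.256 0.042]
L bar e1 d0 [0.64  0.256 0.042]
L bar e2 d0 [0.547 0.271 0.042]
rack TL s0 [0.442 0.255 0.034]
rack BL s0 [0.656 0.218 0.034]
rack far d0 [0.654 0.277 0.034]
rack nearbot d0 [0.439 0.315 0.034]
rack right d0 [0.428 0.263 0.034]
woof s0 [ 0.499 -0.122  0.12 ]
woof d0 [ 0.49  -0.121  0.12 ]
tweet s0 [ 0.54  -0.017  0.12 ]
screw1 s0 [ 0.529 -0.202  0.125]
screw2 s0 [ 0.615 -0.011  0.125]
shade rim d0 [ 0.544 -0.116  0.238]
shade rim s0 [ 0.555 -0.099  0.238]
shade neck s0 [ 0.532 -0.098  0.343]
neck top d0 [ 0.54  -0.104  0.343]
base s0 [ 0.779 -0.372  0.01 ]
base d0 [ 0.776 -0.377  0.01 ]
mug rim s0 [0.713 0.226 0.092]
mug rim d0 [0.702 0.232 0.092]
tin s0 [0.503 0.019 0.149]
```

The large spanner is the one nearer the mug, at scene pixel (420,262), with the longer bar and both pins and ends showing. The lamp swivel is at about (0.777,-0.375) and the shade at (0.54,-0.105). I'll push the shade outward (+x) with closed fingers.

Emit:
servo_tool(commands=[{"claw": 0,"dx": 3.26,"dy": -1.88,"dz": -0.16},{"claw": 0,"dx": 3.26,"dy": -1.88,"dz": -0.16},{"claw": 0,"dx": 3.26,"dy": -1.88,"dz": -0.16},{"claw": 0,"dx": 3.26,"dy": -1.88,"dz": -0.16},{"claw": 0,"dx": 3.26,"dy": -1.88,"dz": -0.16},{"claw": 0,"dx": 3.26,"dy": -1.88,"dz": -0.16},{"claw": 0,"dx": 3.26,"dy": -1.88,"dz": -0.16},{"claw": 0,"dx": 3.26,"dy": -1.88,"dz": -0.16},{"claw": 0,"dx": 3.26,"dy": -1.88,"dz": -0.16},{"claw": 0,"dx": 3.26,"dy": -1.88,"dz": -0.16},{"claw": 0,"spin": -0.108},{"claw": 0,"spin": -0.108},{"claw": 0,"spin": -0.108},{"claw": 0,"spin": -0.108},{"claw": 0,"spin": -0.108},{"claw": 0,"spin": -0.108},{"claw": 0,"spin": -0.108},{"claw": 0}])

```text
validation failed for argument at $.co...
```

Emit:
servo_tool(commands=[{"claw": 0,"dx": 3.26,"dy": -1.88,"dz": -0.16,"spin": 0},{"claw": 0,"dx": 3.26,"dy": -1.88,"dz": -0.16,"spin": 0},{"claw": 0,"dx": 3.26,"dy": -1.88,"dz": -0.16,"spin": 0},{"claw": 0,"dx": 3.26,"dy": -1.88,"dz": -0.16,"spin": 0},{"claw": 0,"dx": 3.26,"dy": -1.88,"dz": -0.16,"spin": 0},{"claw": 0,"dx": 3.26,"dy": -1.88,"dz": -0.16,"spin": 0},{"claw": 0,"dx": 3.26,"dy": -1.88,"dz": -0.16,"spin": 0},{"claw": 0,"dx": 3.26,"dy": -1.88,"dz": -0.16,"spin": 0},{"claw": 0,"dx": 3.26,"dy": -1.88,"dz": -0.16,"spin": 0},{"claw": 0,"dx": 3.26,"dy": -1.88,"dz": -0.16,"spin": 0},{"claw": 0,"dx": 0,"dy": 0,"dz": 0,"spin": -0.108},{"claw": 0,"dx": 0,"dy": 0,"dz": 0,"spin": -0.108},{"claw": 0,"dx": 0,"dy": 0,"dz": 0,"spin": -0.108},{"claw": 0,"dx": 0,"dy": 0,"dz": 0,"spin": -0.108},{"claw": 0,"dx": 0,"dy": 0,"dz": 0,"spin": -0.108},{"claw": 0,"dx": 0,"dy": 0,"dz": 0,"spin": -0.108},{"claw": 0,"dx": 0,"dy": 0,"dz": 0,"spin": -0.108},{"claw": 0,"dx": 0,"dy": 0,"dz": 0,"spin": 0}])

```text
clock: 1.6
position: [0.4362, -0.2165, 0.2514]
orientation: [[0.42, 0.908, -0.001], [0.908, -0.42, 0.0], [0.0, -0.001, -1.0]]
wrist_force: [0.0, -0.4, 0.2]
opening: 0.0004
finger_force: 0.0
```

Exactly as planned. Now the arc push (the tool x axis stays tangent).

Emit:
servo_tool(commands=[{"claw": 0,"dx": 1.5,"dy": 0,"dz": 0,"spin": 0.04},{"claw": 0,"dx": 1.5,"dy": 0,"dz": 0,"spin": 0.04},{"claw": 0,"dx": 1.5,"dy": 0,"dz": 0,"spin": 0.04},{"claw": 0,"dx": 1.5,"dy": 0,"dz": 0,"spin": 0.04},{"claw": 0,"dx": 1.5,"dy": 0,"dz": 0,"spin": 0.04},{"claw": 0,"dx": 1.5,"dy": 0,"dz": 0,"spin": 0.04},{"claw": 0,"dx": 1.5,"dy": 0,"dz": 0,"spin": 0.04},{"claw": 0,"dx": 1.5,"dy": 0,"dz": 0,"spin": 0.04},{"claw": 0,"dx": 1.5,"dy": 0,"dz": 0,"spin": 0.04},{"claw": 0,"dx": 1.5,"dy": 0,"dz": 0,"spin": 0.04},{"claw": 0,"dx": 1.5,"dy": 0,"dz": 0,"spin": 0.04},{"claw": 0,"dx": 1.5,"dy": 0,"dz": 0,"spin": 0.04}])

```text
clock: 2.6
position: [0.5456, -0.075, 0.2514]
orientation: [[0.798, 0.603, -0.001], [0.603, -0.798, -0.0], [-0.001, -0.0, -1.0]]
wrist_force: [0.1, -1.3, 0.2]
opening: 0.0004
finger_force: 0.5
```

Emit:
servo_tool(commands=[{"claw": 0,"dx": 1.5,"dy": 0,"dz": 0,"spin": 0.04},{"claw": 0,"dx": 1.5,"dy": 0,"dz": 0,"spin": 0.04},{"claw": 0,"dx": 1.5,"dy": 0,"dz": 0,"spin": 0.04},{"claw": 0,"dx": 1.5,"dy": 0,"dz": 0,"spin": 0.04},{"claw": 0,"dx": 1.5,"dy": 0,"dz": 0,"spin": 0.04},{"claw": 0,"dx": 1.5,"dy": 0,"dz": 0,"spin": 0.04},{"claw": 0,"dx": 1.5,"dy": 0,"dz": 0,"spin": 0.04},{"claw": 0,"dx": 1.5,"dy": 0,"dz": 0,"spin": 0.04},{"claw": 0,"dx": 1.5,"dy": 0,"dz": 0,"spin": 0.04},{"claw": 0,"dx": 1.5,"dy": 0,"dz": 0,"spin": 0.04},{"claw": 0,"dx": 1.5,"dy": 0,"dz": 0,"spin": 0.04},{"claw": 0,"dx": 0,"dy": 0,"dz": 0,"spin": 0}])

```text
clock: 3.6
position: [0.6938, -0.0033, 0.2507]
orientation: [[0.978, 0.207, -0.0], [0.207, -0.978, 0.0], [-0.0, -0.0, -1.0]]
wrist_force: [0.4, 0.6, -0.7]
opening: 0.0002
finger_force: 0.0
```

Emit:
servo_tool(commands=[{"claw": 0,"dx": -2.74,"dy": 0.93,"dz": -1,"spin": 0},{"claw": 0,"dx": -2.74,"dy": 0.93,"dz": -1,"spin": 0},{"claw": 0,"dx": -2.74,"dy": 0.93,"dz": -1,"spin": 0},{"claw": 0,"dx": -2.74,"dy": 0.93,"dz": -1,"spin": 0},{"claw": 4,"dx": -2.74,"dy": 0.93,"dz": -1,"spin": 0},{"claw": 4,"dx": -2.74,"dy": 0.93,"dz": -1,"spin": 0},{"claw": 4,"dx": -2.74,"dy": 0.93,"dz": -1,"spin": 0},{"claw": 4,"dx": -2.74,"dy": 0.93,"dz": -1,"spin": 0},{"claw": 4,"dx": 0,"dy": 0,"dz": 0,"spin": 0},{"claw": 4,"dx": 0,"dy": 0,"dz": 0,"spin": 0},{"claw": 4,"dx": 0,"dy": 0,"dz": 0,"spin": 0}])

```text
clock: 4.52
position: [0.4939, -0.1228, 0.3314]
orientation: [[0.978, 0.21, 0.0], [0.21, -0.978, 0.0], [0.0, -0.0, -1.0]]
wrist_force: [0.4, 0.3, 0.3]
opening: 0.0388
finger_force: 0.0
```

Run:
```python
from h import *
w=snap('wrist','w1');d=snap('side','d1')
c=cal('w1');print(-c['R'].T@c['t'],c['R'][2],arm.state()['position'])
print(px('w1',[[.495,-.121,.12],[.535,-.02,.12]]))
v=np.hstack([cv2.resize(w,(400,300)),cv2.resize(d,(400,300))])
v=np.vstack([w[:, :],]); cv2.imwrite('pics/v1.png',v)
cv2.imwrite('pics/v2.png',cv2.resize(d,(400,300)))
```

```text
[ 0.57389763 -0.1063505   0.48127674] [-0.28406171 -0.0621363  -0.95679048] [ 0.49428425 -0.12250677  0.33095615]
[[316.70790536 217.46336898]
 [227.34708338 159.16886515]]
```

View pics/v1.png

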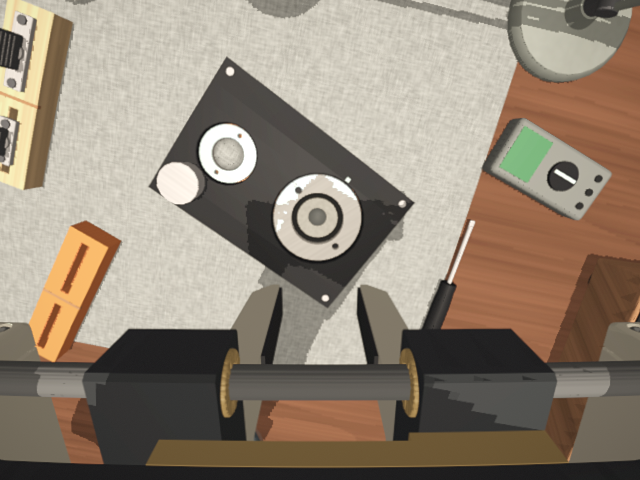

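View pics/v2.png

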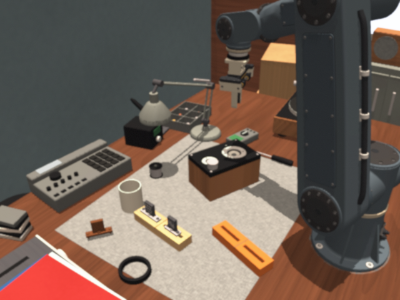

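The wrist view shows the woofer ring at (317,217) with holes at (298,190) and (335,246), and the baffle tick at (348,180). The rack is at the left edge. The side view shows the lamp swung well clear. Next I'll measure the ring.

Run:
```python
from h import *
im=cv2.imread('pics/w1.png');g=cv2.cvtColor(im,6).astype(float)
def hole(u,v,r=6):
    p=g[v-r:v+r+1,u-r:u+r+1];w=np.clip(np.median(p)-25-p,0,None);y,x=np.mgrid[-r:r+1,-r:r+1];print(w.sum());return u+(w*x).sum()/w.sum(),v+(w*y).sum()/w.sum()
a,b=hole(298,190),hole(335,246);print(a,b)
A,B=pl('w1',*a,.12),pl('w1',*b,.12);print(A,B,np.linalg.norm(A-B),(A+B)/2,np.degrees(np.arctan2(*(A-B)[1::-1])))
# ring contour (bright) about centre
m=((g>75)).astype(np.uint8);mm=np.zeros_like(m);cv2.circle(mm,(317,217),50,1,-1);m*=mm
c=max(cv2.findContours(m,0,1)[0],key=cv2.contourArea);print(cv2.fitEllipse(c));(u,v)=cv2.fitEllipse(cv2.convexHull(c))[0];print(pl('w1',u,v,.12))
for s in[(230,71),(402,203),(325,298),(348,180),(228,152)]:print(s,pl('w1',*s,.125))
d='d1';print(pl(d,310,236,.238), arm.state()['joint_positions'])
```

```text
3931.0
3283.0
(np.float64(298.2971254133808), np.float64(190.14958025947595)) (np.float64(334.6673773987207), np.float64(245.53609503502895))
[ 0.51923794 -0.09634945  0.12      ] [ 0.46870432 -0.14651293  0.12      ] 0.07120408674703665 [ 0.49397113 -0.12143119  0.12      ] 44.78939452203259
((316.75054931640625, 214.3778533935547), (90.02185821533203, 91.29273986816406), 2.2063610553741455)
[ 0.49962028 -0.12004895  0.12      ]
(230, 71) [ 0.61627805 -0.01209579  0.125     ]
(402, 203) [ 0.52963043 -0.20373587  0.125     ]
(325, 298) [ 0.40789719 -0.14911851  0.125     ]
(348, 180) [ 0.54067525 -0.14367098  0.125     ]
(228, 152) [ 0.54257332 -0.02085571  0.125     ]
[0.52794952 0.0959645  0.238     ] [-3.34450078e-01  1.90950405e-01  1.62473554e+00  1.18262035e-04
  1.32685312e+00  1.02322073e+00]
```

Emit:
servo_tool(commands=[{"claw": 4,"dx": 1.65,"dy": -3.19,"dz": 0.74,"spin": 0},{"claw": 4,"dx": 1.65,"dy": -3.19,"dz": 0.74,"spin": 0},{"claw": 4,"dx": 1.65,"dy": -3.19,"dz": 0.74,"spin": 0},{"claw": 4,"dx": 1.65,"dy": -3.19,"dz": 0.74,"spin": 0},{"claw": 4,"dx": 1.65,"dy": -3.19,"dz": 0.74,"spin": 0},{"claw": 4,"dx": 1.65,"dy": -3.19,"dz": 0.74,"spin": 0},{"claw": 4,"dx": 1.65,"dy": -3.19,"dz": 0.74,"spin": 0},{"claw": 4,"dx": 1.65,"dy": -3.19,"dz": 0.74,"spin": 0},{"claw": 4,"dx": 1.65,"dy": -3.19,"dz": 0.74,"spin": 0},{"claw": 4,"dx": 1.65,"dy": -3.19,"dz": 0.74,"spin": 0},{"claw": 4,"dx": 1.65,"dy": -3.19,"dz": 0.74,"spin": 0},{"claw": 4,"dx": 0,"dy": 0,"dz": 0,"spin": 0.096},{"claw": 4,"dx": 0,"dy": 0,"dz": 0,"spin": 0.096},{"claw": 4,"dx": 0,"dy": 0,"dz": 0,"spin": 0.096},{"claw": 4,"dx": 0,"dy": 0,"dz": 0,"spin": 0.096},{"claw": 4,"dx": 0,"dy": 0,"dz": 0,"spin": 0},{"claw": 4,"dx": 0,"dy": 0,"dz": 0,"spin": 0}])

```text
clock: 6.03
position: [0.5972, 0.2589, 0.2494]
orientation: [[0.986, -0.167, -0.001], [-0.167, -0.986, -0.0], [-0.001, 0.0, -1.0]]
wrist_force: [-0.1, -1.1, 0.2]
opening: 0.0398
finger_force: 0.0
```

Run:
```python
from h import *
w=snap('wrist','w2');s=arm.state();print(s['position'],s['orientation'])
print('lamp',pl('d1',248,189,.238))
print(px('w2',[[.598,.259,.042]]))
```

```text
[0.59720382 0.25877168 0.24960149] [[ 9.86013009e-01 -1.66666462e-01 -7.97725360e-04]
 [-1.66666715e-01 -9.86013255e-01 -2.60928690e-04]
 [-7.43079717e-04  3.90233348e-04 -9.99999648e-01]]
lamp [ 0.77569379 -0.00975     0.238     ]
[[318.04682848 219.02349217]]
```

View pics/w2.png

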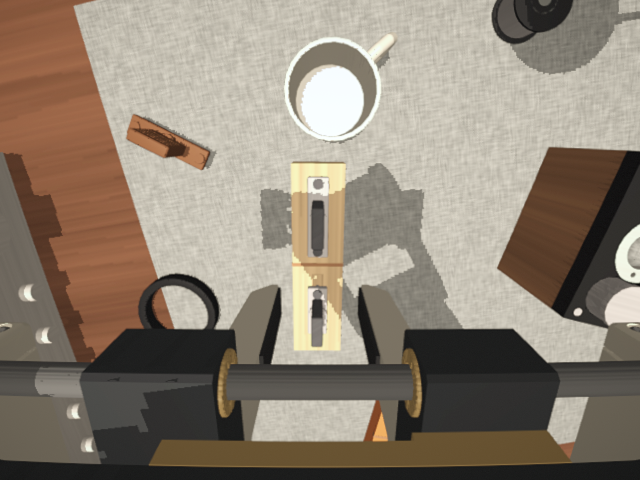

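The wrist view shows the large spanner's bar from about (318,177) to (318,262) on the rack between (292..345), nearly aligned with the tool. The small spanner is at (317,318). I'll refine this numerically.

Run:
```python
from h import *
im=cv2.imread('pics/w2.png');h=cv2.cvtColor(im,cv2.COLOR_BGR2HSV)
print('colsat row185',h[185,300:336,1]);print('row 258',h[258,300:336,1]);print('val258',h[258,300:336,2])
print('sat col311',h[170:186,311,1],h[250:272,311,1]);print('col 325',h[250:272,325,1])
print('rack row 215',h[215,284:352,1])
```

```text
colsat row185 [77 77 72 68 66 64 63 45 18 14 13 12 12 16 18 20 20 22 23 22 22 22 19 14
 13 14 12  9 16 75 73 72 71 70 68 67]
row 258 [ 99  98  98  99  98  98  98  98  99  96  97  97  97  96  95  97  98  98
  95  94  95  97  96  96  97  96  97  99 100 101 101 100 100  99 100 100]
val258 [198 200 200 200 200 201 203 205 207 209 211 211 211 210 209 207 203 202
 203 204 205 206 207 207 206 204 202 198 193 189 190 191 192 194 194 191]
sat col311 [59 59 60 59 58 60 59 24 16 12 12 12 12 12 12 12] [ 26  27  27  26  28  26  37  78  97  97  95  95  99 122 132 128 109  95
  95  95  95  96]
col 325 [ 25  26  26  26  26  25  31  69  96  98  97  96 101 117 131 129 111  98
  97  98  98  97]
rack row 215 [ 28  27  27  27  28  24  29  68  98  98  97  97  96  97  98 100 102 102
  99  99  98  99  97  74  29  25  29  28  20  22  21  18  21  24  24  21
  24  21  19  27  29  28  26  32  72 100 101 101 100  99 100  99 100  99
  99  97  97  99 101  93  61  28  25  27  29  27  28  27]
```

Run:
```python
from h import *
im=cv2.imread('pics/w2.png');h=cv2.cvtColor(im,cv2.COLOR_BGR2HSV)
S=h[...,1].astype(float)
def edge(r,a,b):
    s=S[r,a:b];i=np.where(s<45)[0];return a+i[0]-.5,a+i[-1]+.5
for r in(184,200,215,230,245,252):
    e=edge(r,300,336);m=pl('w2',sum(e)/2,r,.042);print(r,e,m.round(4))
t=pl('w2',318,177,.038);b=pl('w2',318,256.6,.042);print(t,b,np.linalg.norm((t-b)[:2]),(t+b)/2)
s=arm.state();R=s['orientation'];
print('ctr in tool axes',R.T@(((t+b)/2)-s['position']),s['position'])
```

```text
184 (np.float64(306.5), np.float64(328.5)) [0.6341 0.2534 0.042 ]
200 (np.float64(307.5), np.float64(327.5)) [0.6179 0.2562 0.042 ]
215 (np.float64(307.5), np.float64(327.5)) [0.6023 0.2588 0.042 ]
230 (np.float64(307.5), np.float64(327.5)) [0.5864 0.2616 0.042 ]
245 (np.float64(307.5), np.float64(326.5)) [0.5701 0.2649 0.042 ]
252 (np.float64(307.5), np.float64(326.5)) [0.5623 0.2662 0.042 ]
[0.64052266 0.25184044 0.038     ] [0.55699881 0.26600846 0.042     ] 0.08471697682337948 [0.59876074 0.25892445 0.04      ]
ctr in tool axes [ 0.00166543 -0.00049191  0.20960013] [0.59720382 0.25877168 0.24960149]
```

Emit:
servo_tool(commands=[{"claw": 4,"dx": 0.16,"dy": -0.05,"dz": 2.7,"spin": 0.008},{"claw": 4,"dx": 0,"dy": 0,"dz": 2.7,"spin": 0},{"claw": 4,"dx": 0,"dy": 0,"dz": 2.7,"spin": 0},{"claw": 4,"dx": 0,"dy": 0,"dz": 2.7,"spin": 0},{"claw": 4,"dx": 0,"dy": 0,"dz": 2.7,"spin": 0},{"claw": 4,"dx": 0,"dy": 0,"dz": 2.7,"spin": 0},{"claw": 4,"dx": 0,"dy": 0,"dz": 1.95,"spin": 0},{"claw": 4,"dx": 0,"dy": 0,"dz": 0,"spin": 0},{"claw": 0,"dx": 0,"dy": 0,"dz": 0,"spin": 0},{"claw": 0,"dx": 0,"dy": 0,"dz": 0,"spin": 0},{"claw": 0,"dx": 0,"dy": 0,"dz": 0,"spin": 0},{"claw": 0,"dx": 0,"dy": 0,"dz": 0,"spin": 0},{"claw": 0,"dx": 0,"dy": 0,"dz": 0,"spin": 0},{"claw": 0,"dx": 0,"dy": 0,"dz": 0,"spin": 0},{"claw": 0,"dx": 0,"dy": 0,"dz": 0,"spin": 0}])

```text
clock: 7.33
position: [0.5995, 0.2589, 0.0699]
orientation: [[0.984, -0.178, 0.002], [-0.178, -0.984, 0.001], [0.002, -0.001, -1.0]]
wrist_force: [-0.9, 0.6, 6.4]
opening: 0.0118
finger_force: 30.0
```

Emit:
servo_tool(commands=[{"claw": 0,"dx": 0,"dy": 0,"dz": -1,"spin": 0},{"claw": 0,"dx": 0,"dy": 0,"dz": -2,"spin": 0},{"claw": 0,"dx": 0,"dy": 0,"dz": -3,"spin": 0},{"claw": 0,"dx": 0,"dy": 0,"dz": -4,"spin": 0},{"claw": 0,"dx": 0,"dy": 0,"dz": -4,"spin": 0},{"claw": 0,"dx": 0,"dy": 0,"dz": -4,"spin": 0},{"claw": 0,"dx": 0,"dy": 0,"dz": 0,"spin": 0}])

```text
clock: 7.92
position: [0.6013, 0.2594, 0.2581]
orientation: [[0.984, -0.178, 0.012], [-0.178, -0.984, 0.004], [0.011, -0.006, -1.0]]
wrist_force: [1.1, -0.4, -2.4]
opening: 0.0117
finger_force: 30.0
```

Emit:
servo_tool(commands=[{"claw": 0,"dx": -0.33,"dy": 3.575,"dz": 0,"spin": 0},{"claw": 0,"dx": -0.33,"dy": 3.575,"dz": 0,"spin": 0},{"claw": 0,"dx": -0.33,"dy": 3.575,"dz": 0,"spin": 0},{"claw": 0,"dx": -0.33,"dy": 3.575,"dz": 0,"spin": 0},{"claw": 0,"dx": -0.33,"dy": 3.575,"dz": 0,"spin": 0},{"claw": 0,"dx": -0.33,"dy": 3.575,"dz": 0,"spin": 0},{"claw": 0,"dx": -0.33,"dy": 3.575,"dz": 0,"spin": 0},{"claw": 0,"dx": -0.33,"dy": 3.575,"dz": 0,"spin": 0},{"claw": 0,"dx": -0.33,"dy": 3.575,"dz": 0,"spin": 0},{"claw": 0,"dx": -0.33,"dy": 3.575,"dz": 0,"spin": 0},{"claw": 0,"dx": -0.33,"dy": 3.575,"dz": 0,"spin": 0},{"claw": 0,"dx": 0,"dy": 0,"dz": 0,"spin": -0.12},{"claw": 0,"dx": 0,"dy": 0,"dz": 0,"spin": -0.12},{"claw": 0,"dx": 0,"dy": 0,"dz": 0,"spin": -0.12},{"claw": 0,"dx": 0,"dy": 0,"dz": 0,"spin": -0.12},{"claw": 0,"dx": 0,"dy": 0,"dz": 0,"spin": -0.12},{"claw": 0,"dx": 0,"dy": 0,"dz": 0,"spin": -0.12},{"claw": 0,"dx": 0,"dy": 0,"dz": 0,"spin": -0.12},{"claw": 0,"dx": 0,"dy": 0,"dz": 0,"spin": -0.12},{"claw": 0,"dx": 0,"dy": 0,"dz": 0,"spin": 0}])

```text
clock: 9.58
position: [0.4929, -0.1219, 0.2489]
orientation: [[0.706, 0.708, -0.0], [0.708, -0.706, -0.0], [-0.0, -0.0, -1.0]]
wrist_force: [-0.3, -0.7, -2.1]
opening: 0.0121
finger_force: 30.0
```

Run:
```python
from h import *
w=snap('wrist','w3');s=arm.state();R=s['orientation'];print(s['position'],R,s['opening'])
p=s['position'];o=p+R@[0,0,.036]
X=[o+R@[a,b,-.008] for a,b in((43,11),(43,-11),(-43,11),(-43,-11))]if 0 else [o+R@np.array([a,b,-.008]) for a,b in((.043,.011),(.043,-.011),(-.043,.011))]
print(px('w3',X),px('w3',[[.5192,-.0963,.12],[.4687,-.1465,.12]]))
cv2.imwrite('pics/v3.png',cv2.resize(w[130:430,180:460],(747,800))[:600])
```

```text
[ 0.49294168 -0.12188905  0.24890257] [[ 7.11748419e-01  7.02434469e-01 -6.38790194e-05]
 [ 7.02434471e-01 -7.11748421e-01 -8.68482110e-07]
 [-4.60758430e-05 -4.42526844e-05 -9.99999998e-01]] 0.011869308416168893
[[339.05672724 214.93711321]
 [296.74716014 214.6059446 ]
 [335.41092965 357.08297611]] [[318.52890561 196.03469035]
 [318.20263189 278.41073699]]
```

View pics/v3.png

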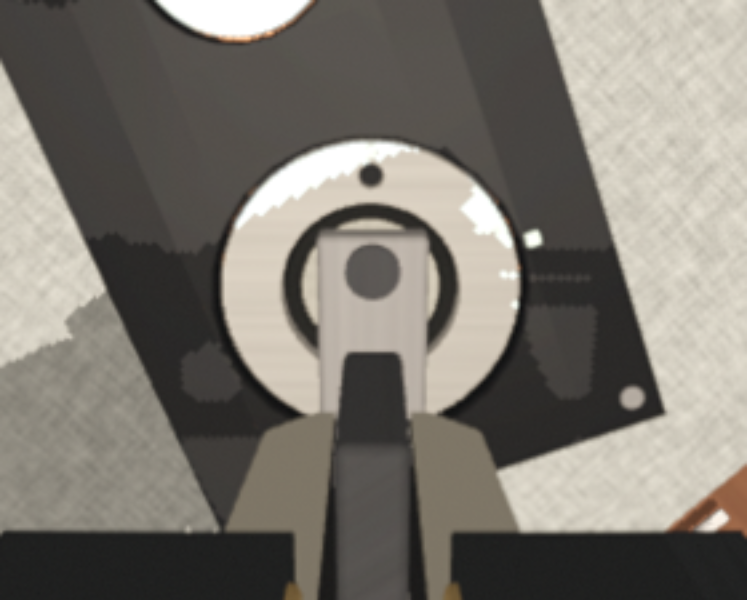

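The crop shows the visible hole at crop pixel (371,175) and the bar end's pin rivet at (373,271). The bar sides are symmetric, so it lies square in the grip. I'll now compute the relative correction from both.

Run:
```python
from h import *
im=cv2.imread('pics/w3.png');g=cv2.cvtColor(im,6).astype(float)
s=arm.state();R=s['orientation'];p=s['position']
def cen(u,v,r):
    P=g[v-r:v+r+1,u-r:u+r+1];y,x=np.mgrid[-r:r+1,-r:r+1];t=(P.min()+np.percentile(P,80))/2;w=np.clip(t-P,0,None);return u+(w*x).sum()/w.sum(),v+(w*y).sum()/w.sum()
h=cen(319,196,7);k=cen(320,232,12);print(h,k)
H=pl('w3',*h,.12);Kp=pl('w3',*k,p[2]-.028)
print('hole tool',(R.T@(H-p))*100,'pin tool',(R.T@(Kp-p))*100)
print('hole world',H)
# ring outer centre from contour
m=(g>110).astype(np.uint8);print(R.T@(np.array([.49397,-.12143,.12])-p)*100)
```

```text
(np.float64(318.57110987172337), np.float64(195.27189068600111)) (np.float64(319.1028625814481), np.float64(231.34446152719818))
hole tool [ 3.72845101  0.02666764 12.89008444] pin tool [3.40952157 0.06942966 2.79983984]
hole world [ 0.51965796 -0.09588904  0.12      ]
[ 0.10602994  0.04013061 12.89025075]
```

Emit:
servo_tool(commands=[{"claw": 0,"dx": 0.27,"dy": -0.04,"dz": 1.5,"spin": 0},{"claw": 0,"dx": 0,"dy": 0,"dz": 2,"spin": 0},{"claw": 0,"dx": 0,"dy": 0,"dz": 1.5,"spin": 0},{"claw": 0,"dx": 0,"dy": 0,"dz": 0.9,"spin": 0},{"claw": 0,"dx": 0,"dy": 0,"dz": 0.5,"spin": 0},{"claw": 0,"dx": 0,"dy": 0,"dz": 0,"spin": 0},{"claw": 0,"dx": 0,"dy": 0,"dz": 0,"spin": 0}])

```text
clock: 10.22
position: [0.495, -0.1199, 0.1853]
orientation: [[0.711, 0.703, 0.001], [0.703, -0.711, -0.0], [0.0, 0.0, -1.0]]
wrist_force: [-0.3, -0.2, -1.1]
opening: 0.012
finger_force: 30.0
```

Run:
```python
from h import *
w=snap('wrist','w4');s=snap('side','d4');st=arm.state();print(st['position'],st['orientation'][:,0])
A=cv2.resize(w[170:320,240:400],(400,375),interpolation=2);u,v=px('d4',[[.494,-.1215,.13]])[0].astype(int);print(u,v)
B=cv2.resize(s[v-47:v+28,u-40:u+40],(400,375),interpolation=2);cv2.imwrite('pics/v4.png',np.hstack([A,B]))
```

```text
[ 0.49523305 -0.11991602  0.18558483] [7.10843378e-01 7.03350066e-01 6.14478236e-04]
373 239
```

View pics/v4.png

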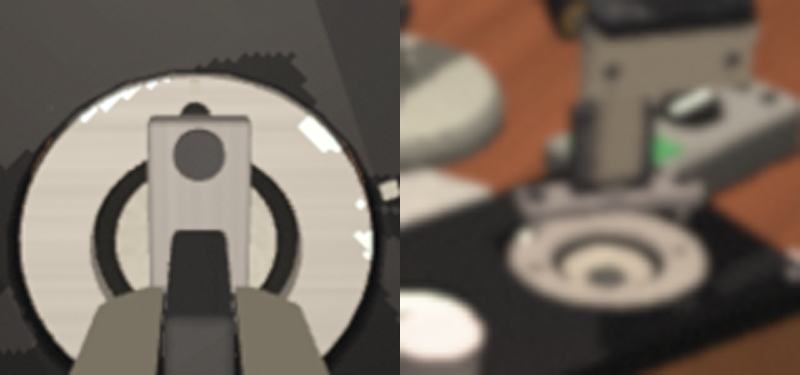

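Run:
```python
from h import *
im=cv2.imread('pics/w4.png');g=cv2.cvtColor(im,6).astype(float)
s=arm.state();R=s['orientation'];p=s['position']
print(g[206:218,318].astype(int),g[212,308:330].astype(int),g[213,308:330].astype(int),g[232,298:342].astype(int),sep='\n')
print(g[216:250,320].astype(int))
T=lambda u,v,z:(R.T@(pl('w4',u,v,z)-p)*1000).round(1)
print('hole top',T(318,211,.12),'rivet',T(319.7,170+155/2.5,p[2]-.028),'bar end top',T(319.7,218.4,p[2]-.028))
print('ring L/R',T(247.4,266,.12),T(389,266,.12), 'bar L/R',T(240+149/2.5,232,p[2]-.028),T(340,232,p[2]-.028))
```

```text
[197 198 201 198 171  75  45  49  50  66  92 106]
[205 206 206 206 202 175 106  57  44  46  45  46  58  89 150 197 206 206
 205 205 205 205]
[207 207 208 206 185 108  53  46  48  49  49  48  47  51  97 162 199 208
 207 207 207 207]
[195 158 162 175 179 179 179 178 180 183 172 122  87  85  86  85  85  86
  86  86  87  86  86  87  87  88  87  86  86  86  86 110 155 179 179 178
 177 177 178 178 171 160 172 203]
[ 92 107 130 158 164 139  79  84  87  87  87  87  87  86  86  86  86  87
  86  86  87  86  86  86  85  89 133 180 180 179 179 179 179 179]
hole top [37.4  0.1 65.6] rivet [33.8  1.1 28. ] bar end top [41.1  1.1 28. ]
ring L/R [  0.6 -46.4  65.5] [ 0.6 46.8 65.6] bar L/R [33.8 -9.4 28. ] [33.8 11.8 28. ]
```

Emit:
servo_tool(commands=[{"claw": 0,"dx": 0,"dy": -0.1,"dz": 0,"spin": 0},{"claw": 0,"dx": 0,"dy": 0,"dz": 0.5,"spin": 0},{"claw": 0,"dx": 0,"dy": 0,"dz": 0.4,"spin": 0},{"claw": 0,"dx": 0,"dy": 0,"dz": 0.3,"spin": 0},{"claw": 0,"dx": 0,"dy": 0,"dz": 0.3,"spin": 0},{"claw": 0,"dx": 0,"dy": 0,"dz": 0,"spin": 0},{"claw": 0,"dx": 0,"dy": 0,"dz": 0,"spin": 0}])

```text
clock: 10.9
position: [0.494, -0.119, 0.1695]
orientation: [[0.71, 0.704, -0.0], [0.704, -0.71, 0.0], [-0.0, -0.0, -1.0]]
wrist_force: [-0.7, -0.4, -1.9]
opening: 0.012
finger_force: 30.0
```

Emit:
servo_tool(commands=[{"claw": 0,"dx": 0,"dy": 0,"dz": 0.2,"spin": 0},{"claw": 0,"dx": 0,"dy": 0,"dz": 0.2,"spin": 0},{"claw": 0,"dx": 0,"dy": 0,"dz": 0,"spin": 0},{"claw": 0,"dx": 0,"dy": 0,"dz": 0,"spin": 0}])

```text
clock: 11.23
position: [0.4941, -0.119, 0.1656]
orientation: [[0.71, 0.704, -0.0], [0.704, -0.71, 0.0], [-0.0, -0.0, -1.0]]
wrist_force: [0.5, 1.4, -1.2]
opening: 0.0118
finger_force: 30.0
```

Emit:
servo_tool(commands=[{"claw": 0,"dx": 0,"dy": 0,"dz": 0.15,"spin": 0},{"claw": 0,"dx": 0,"dy": 0,"dz": 0,"spin": 0},{"claw": 0,"dx": 0,"dy": 0,"dz": 0,"spin": 0},{"claw": 0,"dx": 0.006,"dy": 0.012,"dz": 0,"spin": 0.05},{"claw": 0,"dx": 0.006,"dy": 0.012,"dz": 0,"spin": 0.05},{"claw": 0,"dx": 0.006,"dy": 0.012,"dz": 0,"spin": 0.05},{"claw": 0,"dx": 0.006,"dy": 0.012,"dz": 0,"spin": 0.05},{"claw": 0,"dx": 0.006,"dy": 0.012,"dz": 0,"spin": 0.05},{"claw": 0,"dx": 0.006,"dy": 0.012,"dz": 0,"spin": 0.05},{"claw": 0,"dx": 0.006,"dy": 0.012,"dz": 0,"spin": 0.05},{"claw": 0,"dx": 0.006,"dy": 0.012,"dz": 0,"spin": 0.05},{"claw": 0,"dx": 0,"dy": 0,"dz": 0,"spin": 0}])

```text
clock: 12.23
position: [0.4949, -0.1197, 0.1642]
orientation: [[0.929, 0.37, -0.0], [0.37, -0.929, -0.0], [-0.0, 0.0, -1.0]]
wrist_force: [0.3, -1.6, -1.9]
opening: 0.0119
finger_force: 30.0
```

Run:
```python
from h import *
s=arm.state();print(s['position'],s['orientation'][:,0],s['wrist_force'],s['wrist_torque'])
```

```text
[ 0.49492047 -0.11969315  0.16423749] [ 9.29130797e-01  3.69751012e-01 -3.88202864e-04] [ 0.31074319 -1.56289965 -1.94587154] [-0.20759953  0.08755766  0.05171853]
```

Emit:
servo_tool(commands=[{"claw": 0,"dx": 0.006,"dy": 0.012,"dz": 0,"spin": 0.05},{"claw": 0,"dx": 0.006,"dy": 0.012,"dz": 0,"spin": 0.05},{"claw": 0,"dx": 0.006,"dy": 0.012,"dz": 0,"spin": 0.05},{"claw": 0,"dx": 0.006,"dy": 0.012,"dz": 0,"spin": 0.05},{"claw": 0,"dx": 0.006,"dy": 0.012,"dz": 0,"spin": 0.05},{"claw": 0,"dx": 0.006,"dy": 0.012,"dz": 0,"spin": 0.05},{"claw": 0,"dx": 0.006,"dy": 0.012,"dz": 0,"spin": 0.05},{"claw": 0,"dx": 0.006,"dy": 0.012,"dz": 0,"spin": 0.05},{"claw": 0,"dx": 0.006,"dy": 0.012,"dz": 0,"spin": 0.05},{"claw": 0,"dx": 0.006,"dy": 0.012,"dz": 0,"spin": 0.05},{"claw": 0,"dx": 0.006,"dy": 0.012,"dz": 0,"spin": 0.05},{"claw": 0,"dx": 0.006,"dy": 0.012,"dz": 0,"spin": 0.05},{"claw": 0,"dx": 0.006,"dy": 0.012,"dz": 0,"spin": 0.05},{"claw": 0,"dx": 0.006,"dy": 0.012,"dz": 0,"spin": 0.05},{"claw": 0,"dx": 0.006,"dy": 0.012,"dz": 0,"spin": 0.05},{"claw": 0,"dx": 0.006,"dy": 0.012,"dz": 0,"spin": 0.05},{"claw": 0,"dx": 0,"dy": 0,"dz": 0,"spin": 0.03},{"claw": 0,"dx": 0,"dy": 0,"dz": 0,"spin": 0}])

```text
clock: 13.73
position: [0.4956, -0.1213, 0.1641]
orientation: [[0.901, -0.434, -0.001], [-0.434, -0.901, 0.0], [-0.001, 0.0, -1.0]]
wrist_force: [-1.0, -0.4, -2.5]
opening: 0.0117
finger_force: 30.0
```

Run:
```python
from h import *
s=arm.state();x=s['orientation'][:,0];print(s['position'],np.arctan2(x[1],x[0]),s['wrist_force'],s['wrist_torque'])
w=snap('wrist','w5');d=snap('side','d5')
A=cv2.resize(w[170:320,220:420],(500,375),interpolation=2);u,v=373,239
B=cv2.resize(d[v-47:v+28,u-30:u+30],(300,375),interpolation=2);cv2.imwrite('pics/v5.png',np.hstack([A,B]))
```

```text
[ 0.49555572 -0.12132274  0.16407043] -0.448785906899548 [-1.00891083 -0.35593662 -2.53237295] [-0.11333225  0.28593318  0.10738174]
```

View pics/v5.png

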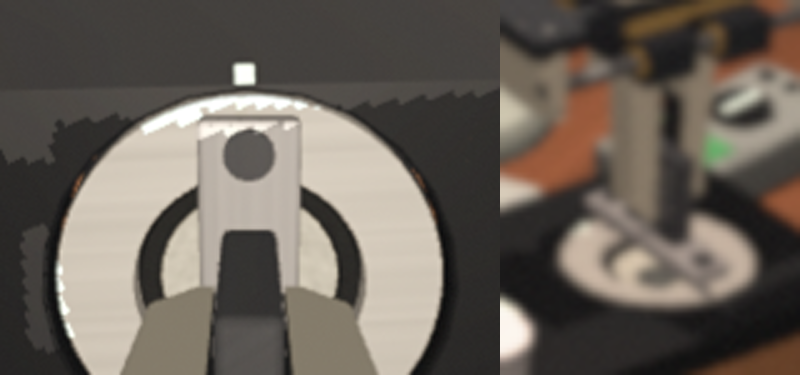

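The spanner's bar now points at the baffle tick at crop pixel (245,74), with the pins still in the ring. I'll press on gently to confirm the stop.

Emit:
servo_tool(commands=[{"claw": 0,"dx": 0,"dy": 0,"dz": 0,"spin": 0.03},{"claw": 0,"dx": 0,"dy": 0,"dz": 0,"spin": 0.03},{"claw": 0,"dx": 0,"dy": 0,"dz": 0,"spin": 0},{"claw": 0,"dx": 0,"dy": 0,"dz": 0,"spin": 0}])

```text
clock: 14.17
position: [0.4959, -0.1215, 0.1642]
orientation: [[0.874, -0.485, -0.0], [-0.485, -0.874, -0.0], [-0.0, 0.0, -1.0]]
wrist_force: [-1.4, -1.9, -1.9]
opening: 0.0114
finger_force: 30.3
```

Run:
```python
from h import *
s=arm.state();x=s['orientation'][:,0];print(s['position'],np.arctan2(x[1],x[0]),s['wrist_force'],s['wrist_torque'])
```

```text
[ 0.49590324 -0.12151033  0.16420864] -0.5065274504365164 [-1.40478142 -1.88744823 -1.94285267] [-0.32442619  0.45490113  0.45104689]
```

Torque rose to 0.45 N m, so the stop is reached. I'll unwind and lift.

Emit:
servo_tool(commands=[{"claw": 0,"dx": 0,"dy": 0,"dz": 0,"spin": -0.04},{"claw": 0,"dx": 0,"dy": 0,"dz": 0,"spin": -0.02},{"claw": 0,"dx": 0,"dy": 0,"dz": 0,"spin": 0},{"claw": 0,"dx": 0,"dy": 0,"dz": -0.4,"spin": 0},{"claw": 0,"dx": 0,"dy": 0,"dz": -0.6,"spin": 0},{"claw": 0,"dx": 0,"dy": 0,"dz": -1.5,"spin": 0},{"claw": 0,"dx": 0,"dy": 0,"dz": -3,"spin": 0},{"claw": 0,"dx": 0,"dy": 0,"dz": -3.1,"spin": 0},{"claw": 0,"dx": 0,"dy": 0,"dz": 0,"spin": 0},{"claw": 0,"dx": 0,"dy": 0,"dz": 0,"spin": 0}])

```text
clock: 15.0
position: [0.4967, -0.1216, 0.252]
orientation: [[0.901, -0.435, 0.004], [-0.435, -0.901, -0.001], [0.004, -0.001, -1.0]]
wrist_force: [0.3, -0.5, -2.4]
opening: 0.0119
finger_force: 30.0
```

Run:
```python
from h import *
w=snap('wrist','w6');s=arm.state();R=s['orientation'];p=s['position'];x=R[:,0];print(p,np.arctan2(x[1],x[0]))
cv2.imwrite('pics/v6.png',cv2.resize(w[130:330,200:440],(720,600)))
```

```text
[ 0.49595326 -0.1213345   0.25048766] -0.4494312639134126
```

View pics/v6.png

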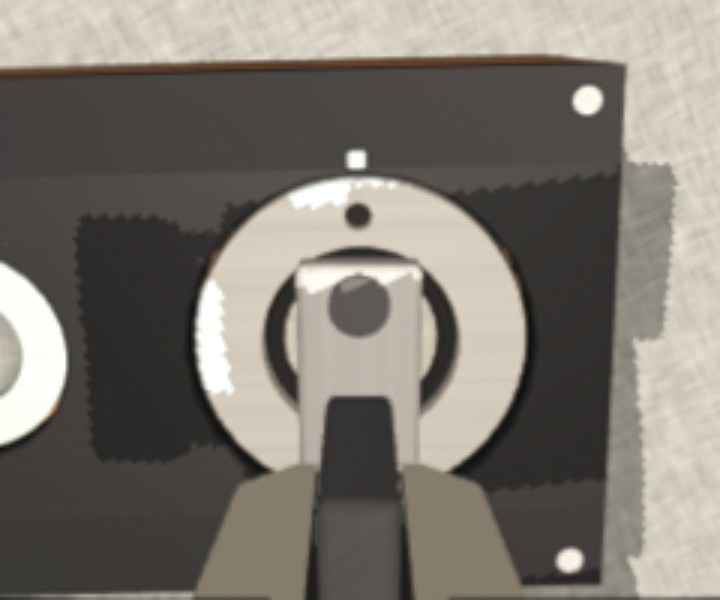

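The ring's hole at (358,215) lines up with the baffle tick at (356,160), so the ring is home. The bar is still square in the grip. Next I'll carry the spanner back to its slot.

Emit:
servo_tool(commands=[{"claw": 0,"dx": -0.655,"dy": -3.523,"dz": 0,"spin": 0},{"claw": 0,"dx": -0.655,"dy": -3.523,"dz": 0,"spin": 0},{"claw": 0,"dx": -0.655,"dy": -3.523,"dz": 0,"spin": 0},{"claw": 0,"dx": -0.655,"dy": -3.523,"dz": 0,"spin": 0},{"claw": 0,"dx": -0.655,"dy": -3.523,"dz": 0,"spin": 0},{"claw": 0,"dx": -0.655,"dy": -3.523,"dz": 0,"spin": 0},{"claw": 0,"dx": -0.655,"dy": -3.523,"dz": 0,"spin": 0},{"claw": 0,"dx": -0.655,"dy": -3.523,"dz": 0,"spin": 0},{"claw": 0,"dx": -0.655,"dy": -3.523,"dz": 0,"spin": 0},{"claw": 0,"dx": -0.655,"dy": -3.523,"dz": 0,"spin": 0},{"claw": 0,"dx": -0.655,"dy": -3.523,"dz": 0,"spin": 0},{"claw": 0,"dx": 0,"dy": 0,"dz": 0,"spin": -0.09},{"claw": 0,"dx": 0,"dy": 0,"dz": 0,"spin": -0.09},{"claw": 0,"dx": 0,"dy": 0,"dz": 0,"spin": -0.09},{"claw": 0,"dx": 0,"dy": 0,"dz": 0,"spin": 0},{"claw": 0,"dx": 0,"dy": 0,"dz": 0,"spin": 0},{"claw": 0,"dx": 0,"dy": 0,"dz": 0,"spin": 0}])

```text
clock: 16.47
position: [0.5991, 0.2588, 0.2494]
orientation: [[0.983, -0.181, -0.001], [-0.181, -0.983, -0.0], [-0.001, 0.001, -1.0]]
wrist_force: [0.4, -0.4, -1.0]
opening: 0.0121
finger_force: 30.0
```

Emit:
servo_tool(commands=[{"claw": 0,"dx": 0.08,"dy": 0,"dz": 3.5,"spin": 0},{"claw": 0,"dx": 0,"dy": 0,"dz": 3.5,"spin": 0},{"claw": 0,"dx": 0,"dy": 0,"dz": 3.5,"spin": 0},{"claw": 0,"dx": 0,"dy": 0,"dz": 3,"spin": 0},{"claw": 0,"dx": 0,"dy": 0,"dz": 1.5,"spin": 0},{"claw": 0,"dx": 0,"dy": 0,"dz": 0.8,"spin": 0},{"claw": 0,"dx": 0,"dy": 0,"dz": 0.5,"spin": 0},{"claw": 0,"dx": 0,"dy": 0,"dz": 0.5,"spin": 0},{"claw": 0,"dx": 0,"dy": 0,"dz": 0,"spin": 0},{"claw": 0,"dx": 0,"dy": 0,"dz": 0,"spin": 0}])

```text
clock: 17.3
position: [0.6006, 0.259, 0.0832]
orientation: [[0.984, -0.179, 0.001], [-0.179, -0.984, 0.0], [0.001, -0.001, -1.0]]
wrist_force: [0.6, 0.6, -0.9]
opening: 0.0116
finger_force: 30.0
```

Emit:
servo_tool(commands=[{"claw": 0,"dx": 0,"dy": 0,"dz": 0.4,"spin": 0},{"claw": 0,"dx": 0,"dy": 0,"dz": 0.4,"spin": 0},{"claw": 0,"dx": 0,"dy": 0,"dz": 0.2,"spin": 0},{"claw": 0,"dx": 0,"dy": 0,"dz": 0,"spin": 0},{"claw": 0,"dx": 0,"dy": 0,"dz": 0,"spin": 0}])

```text
clock: 17.72
position: [0.6001, 0.2588, 0.0722]
orientation: [[0.984, -0.178, -0.0], [-0.178, -0.984, -0.0], [-0.0, 0.0, -1.0]]
wrist_force: [-0.3, -0.5, -1.4]
opening: 0.0117
finger_force: 30.0
```

In the slot. I'll go down the last 2 mm, release and retreat upward.

Emit:
servo_tool(commands=[{"claw": 0,"dx": 0,"dy": 0,"dz": 0.2,"spin": 0},{"claw": 0,"dx": 0,"dy": 0,"dz": 0,"spin": 0},{"claw": 3,"dx": 0,"dy": 0,"dz": 0,"spin": 0},{"claw": 4,"dx": 0,"dy": 0,"dz": 0,"spin": 0},{"claw": 4,"dx": 0,"dy": 0,"dz": 0,"spin": 0},{"claw": 4,"dx": 0,"dy": 0,"dz": 0,"spin": 0},{"claw": 4,"dx": 0,"dy": 0,"dz": -1,"spin": 0},{"claw": 4,"dx": 0,"dy": 0,"dz": -3,"spin": 0},{"claw": 4,"dx": 0,"dy": 0,"dz": -4,"spin": 0},{"claw": 4,"dx": 0,"dy": 0,"dz": -4,"spin": 0},{"claw": 4,"dx": 0,"dy": 0,"dz": -4,"spin": 0},{"claw": 4,"dx": 0,"dy": 0,"dz": -2,"spin": 0},{"claw": 4,"dx": 0,"dy": 0,"dz": 0,"spin": 0},{"claw": 4,"dx": 0,"dy": 0,"dz": 0,"spin": 0}])

```text
clock: 18.88
position: [0.6004, 0.2589, 0.2519]
orientation: [[0.984, -0.178, 0.003], [-0.178, -0.984, 0.001], [0.002, -0.001, -1.0]]
wrist_force: [0.5, 0.3, -0.1]
opening: 0.0398
finger_force: 0.0
```

Run:
```python
from h import *
w=snap('wrist','w7');d=snap('scene','s7')
A=w[150:360,230:400];A=cv2.resize(A,(340,420));B=cv2.resize(d,(460,345));B=cv2.copyMakeBorder(B,0,75,0,0,0)
cv2.imwrite('pics/v7.png',np.hstack([A,B]))
```

```text
(no output)
```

View pics/v7.png

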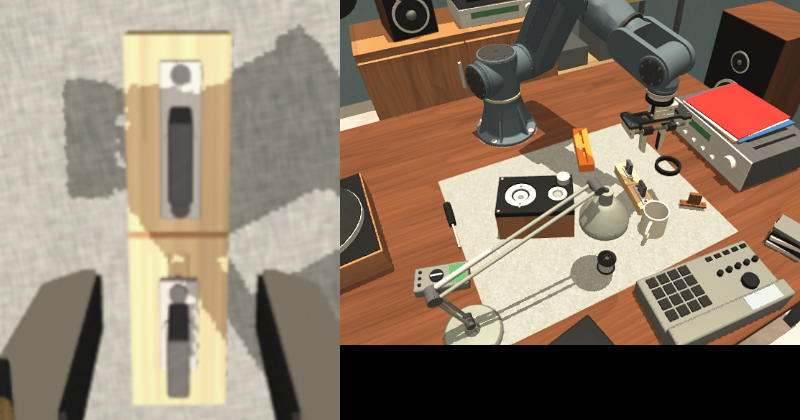

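The large spanner stands flat in its slot at crop pixel (180,140), the small one is untouched at (178,340), and the lamp is swung aside with the rest in place.

```bash
python3 -c "
from cell import arm
print(arm.close_job())"
```

```text
the job is handed in; nothing more can be done
None
```

The job is handed in, though no verdict came back: the ring is home against its stop, the large spanner is back in its rack slot, the lamp shade is about 30 cm from the woofer, and the last pictures show everything else in place.

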